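Load a gauge block into the comparator shuttle, clamp it and index it to the probe

TASK

Stand the tallest of the three loose gauge blocks fully home in the pocket of the measuring shuttle and swing the clamp lever shut over it, before the shuttle leaves its loading end. Then grip the shuttle's knob and slide the shuttle along its rails towards the probe until its ball detent drops into the notch below the probe, and finish there still gripping the knob, the shuttle at rest in the notch for the reading. Leave the two lower blocks where they are.

Things in the scene. Friction and masses are not known exactly. Their poses are not given: they have to be found in the camera images.
- block_tall: the tallest gauge block: a plain ground steel block, 9 (its x) x 30 (its y) x 20 mm high (its z), standing loose on the worktop left of the shuttle; the origin is the centre of its underside. About 40 g. It is the one to load.
- block_mid: a lower gauge block of the same steel, 9 x 30 x 14 mm high, loose on the worktop near the tall one; origin at the centre of its underside. To be left alone.
- block_low: the lowest gauge block, 9 x 30 x 10 mm high, loose on the worktop near the tall one; origin at the centre of its underside. To be left alone.
- pocket (a point): centre of the floor of the pocket in the shuttle's carriage: 33.2 mm along x (across the rails, away from the knob) by 12 mm along y (along the rails), 6 mm deep, mouth chamfered 1.5 mm, floor 32 mm above the worktop. The block stands in it with its 30 mm side along x, either way round, and rises 14 mm above the plate.
- bed: the shuttle's fixed bed on the worktop, 85 (x) x 340 mm (y, along the rails), its end plates 30 mm high; origin at the centre of its underside. The aluminium carriage plate on its rails is 96 x 80 mm, its top 38 mm above the worktop.
- carriage (a joint): travel of the carriage along the rails, m: 0 at the loading end, growing along the pocket's +y towards the probe, at most 0.22. About 1.5 N of friction; stays where left. The notch lies at 0.13 to 0.18, where the ball point meets the notch point along the rails. The ball draws the carriage in over the last 3 mm; pushing it out of the notch either way takes about 7 N.
- knob: the shuttle's knob: an upright black round post on a tongue at the front of the carriage, 16 mm in diameter, 28 mm high; the origin is the centre of its foot, on the tongue 32 mm above the worktop. It moves with the carriage and can revolve on its own screw. Relative to the pocket point it stands 95 mm towards -x and 25 mm towards -y.
- knob_top (a point): centre of the knob's top, 60 mm above the worktop.
- clamp (a joint): angle of the clamp lever, rad: 0 = shut on its stop (arm along the rails, toe over the front end of the block, 1.5 mm above a block fully home), 1.75 = wide open (arm to the front, away from the pocket). Seen from above, opening is clockwise. Light friction, about 0.5 N at the pin; stays where left.
- clamp_pivot (a point): top of the clamp lever's arm on its vertical hinge axis, 59.5 mm above the worktop; 29 mm towards -x and 24 mm towards +y from the pocket point. The arm is 12 mm wide and 6 mm thick, its underside 53.5 mm above the worktop.
- clamp_pin (a point): centre of the top of the upright black finger pin at the lever's free end, 52 mm from the hinge axis: 10 mm in diameter, standing 20.5 mm above the arm, its top 80 mm above the worktop. Shut, it lies 52 mm towards the pocket's -y from the pivot.
- ball (a point): lowest point of the carriage's spring ball plunger while it rides on the index bar, 18 mm above the worktop at the back of the carriage; 35 mm towards +x of the pocket point and level with it along the rails.
- notch (a point): middle of the 10 mm wide notch across the top of the steel index bar along the back of the bed, 18 mm above the worktop, below the probe's arm; its y axis runs along the rails, as the pocket's. Bar and probe are one fixed piece. The probe's tip is 56 mm above the worktop, 35 mm towards -x of the notch, so a clamped block passes below it; the head is 105 mm high.

How it is judged:
By the outcome, as a careful person would: the job done as asked, in the order asked, and still so for the second after the job is handed in, while the arm keeps its last pose, push and grip.
It also fails if it takes over 67 s, if anything falls off the work surface, if the arm or the gripper's body presses on something with over 40 N, if the wrist force passes 120 N, or if a joint passes its speed limit or range.

ROBOT

A 6-joint arm with a two-finger parallel gripper is mounted at the origin on a cart in front of the work surface, level with it; the furniture and walls round the work are solid. World frame = base frame: x ahead of the robot, y to its left, z up, the work surface at z = 0. Lengths are in m, angles in rad, forces in N, time in s.
With the tool pointing down it reaches from about 0.375 to 0.975 m from the base axis. Payload 3.8 kg.
Tool frame: the origin (TCP) lies midway between the tips of the shut fingers; the grasp point (between the pads) lies 19 mm behind it (manip.grip_depth is the distance from the TCP to the grasp point, in m); z points along the fingers, y is the line along which they close (so a half turn about z gives the same grasp; the last joint's range is limited). The gripper opens to 88 mm and grips with 3 to 60 N. Pads are 18 mm wide; open, the fingers measure 123 mm over their backs; the gripper's body (75 mm by 187 mm) begins 45 mm behind the grasp point.
Start: joints at [-1.178, 0.264, 1.604, -0, 1.274, -0.037], TCP at [0.281, -0.614, 0.239] pointing down, gripper open.
Joint ranges: [-2.63, 2.63], [-0.94, 2.18], [0.31, 2.57], [-1.31, 4.45], [0, 2.66], [-2.55, 2.55]. Speed limits (rad/s): [2.57, 2.57, 3.14, 3.14, 3.14, 3.14].

INTERFACE

Orientations are given as a unit quaternion [x, y, z, w].
In Python, from station import manip gives the robot as it stands. Calls block until the motion is done:
- manip.move_ptp(position, orientation): joint-space move of the TCP to a pose.
- manip.servo_line(position, frame=None, v=0.15): straight line of the TCP; frame=None keeps the orientation; v is the mean speed in m/s.
- manip.movej(angles): joint-space move.
- manip.move_gripper(opening): finger opening in m; the grip force is fixed at half the most; returns when the fingers have stopped.
- manip.dwell(seconds).
- manip.ik(position, orientation): joint angles nearest the present ones, or None.
- manip.state(): the state.
- manip.snapshot(name): name is "scene" or "top"; returns a dict with "frame" (384x512x3 uint8, red, green, blue), "fov_y" (degrees; the focal length in pixels is half the picture's height over the tangent of half this angle, whatever the lens; pixels are square), "cx", "cy" (the principal point, pixels), "eye" and "orientation" of the camera in the world. Camera axes: x right, y up, looking along -z (the intrinsics and any distortion apply to the point x, -y, -z); pixel columns grow to the right and rows downward; lengths in m; the calibration is good to about 2 mm. A picture is of the moment at which its call begins. There is no depth.
A pose or a line that the arm cannot do raises manip.PlanningError and nothing moves.
- manip.finish_job(): hands the job in; it is judged then, once.
The state is a dict: "time_s": time; "q": joint angles; "joint_velocities": joint speeds; "effort": joint torques, N m; "eef_pos": TCP position; "ee_rot": TCP orientation; "contact_force": force on the tool from outside, world axes, zero at the start; "moment": the same for the moment, N m; "finger_gap": finger opening in m; "grip_force": force on a finger pad.
Only numpy, scipy, OpenCV 4.12 (cv2) and the standard library are available. Lean on these libraries where they do the work, as an engineer would, in place of code of your own. Each camera call takes 0.05 s, during which the arm holds its last target. There are 200 camera calls.

## Working session

There is one attempt and no reset: what is moved stays moved. The work goes in short steps, each a Python script; the robot and the scene stay as the last script left them, time stands still between calls to the robot, and variables do not carry over. Pictures are saved under pics/ and viewed, at most 10 in all, crops included, and the job is handed in when it is done.

```bash
ls; mkdir -p pics; python3 - <<'E'
from station import manip
import cv2
for n in ("scene","top"):
    s=manip.snapshot(n); print({k:v for k,v in s.items() if k!="frame"})
    cv2.imwrite(f"pics/{n}0.png",cv2.cvtColor(s["frame"],cv2.COLOR_RGB2BGR))
print(manip.state(), manip.grip_depth)
E
```

```text
pics
{'fov_y': 54.73084997704589, 'cx': 251.93171365076162, 'cy': 189.93432693426942, 'eye': array([0.15432834, 0.5409429 , 0.66129254]), 'orientation': array([-0.13178284,  0.36080314,  0.86430068, -0.32471327])}
{'fov_y': 47.032717096208216, 'cx': 255.03572154174597, 'cy': 195.76717794102595, 'eye': array([0.46144709, 0.08206986, 1.04089624]), 'orientation': array([ 0.03959861, -0.0434892 , -0.696763  ,  0.71488597])}
{'time_s': 0.1, 'q': array([-1.17788636e+00,  2.64686879e-01,  1.60520515e+00, -2.60775853e-05,
        1.27365589e+00, -3.69265361e-02]), 'joint_velocities': array([ 4.28535288e-04,  8.85499285e-05, -1.57430210e-03, -4.59477218e-04,
       -1.13824278e-03,  2.73106203e-04]), 'effort': array([-2.29210247e-05, -5.03622115e+01, -3.58071184e+01,  7.30813388e-02,
        2.33231345e-02, -5.73662078e-05]), 'eef_pos': array([ 0.28102697, -0.61304308,  0.23752381]), 'ee_rot': array([ 9.76992548e-01,  2.13271202e-01, -1.85359386e-04, -9.59977604e-04]), 'contact_force': array([-0.16873796,  0.58640166,  0.76083585]), 'moment': array([-0.03512878,  0.02379806, -0.00553497]), 'grip_force': 0.0, 'finger_gap': 0.08778496074064289} 0.0187
```

View pics/scene0.png

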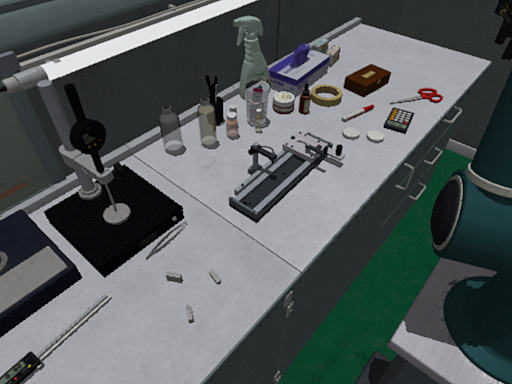

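View pics/top0.png

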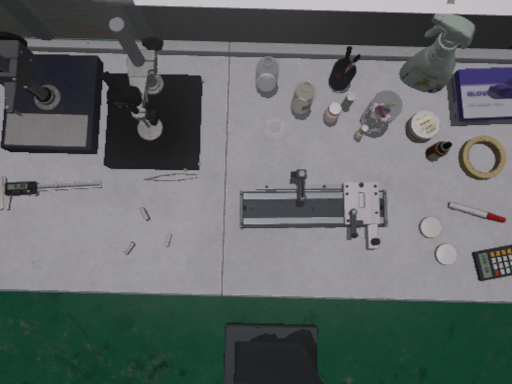

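```bash
python3 - <<'E'
import cv2,numpy as np
t=cv2.imread("pics/top0.png");s=cv2.imread("pics/scene0.png")
def c(im,x,y,w,h,k): return cv2.resize(im[y:y+h,x:x+w],None,fx=k,fy=k,interpolation=cv2.INTER_CUBIC)
# 400x300 tiles
a=np.hstack([c(t,120,200,60,60,5),c(s,155,260,100,60,5)])
cv2.imwrite("pics/m1.png",a)
b=np.vstack([c(t,232,165,160,84,5)[:, :800],])
cv2.imwrite("pics/m2.png",b)
cv2.imwrite("pics/m3.png",c(s,225,125,130,97,6))
E
```

```text
(no output)
```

View pics/m1.png

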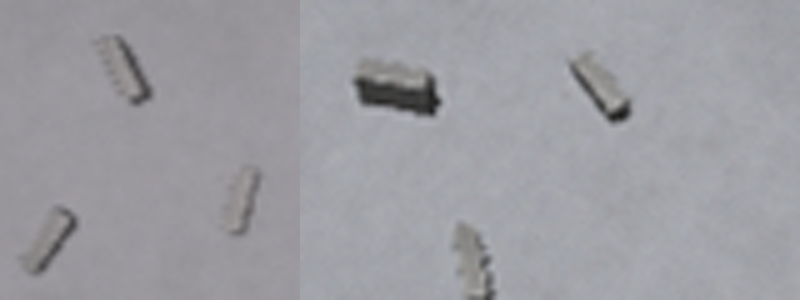

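View pics/m2.png

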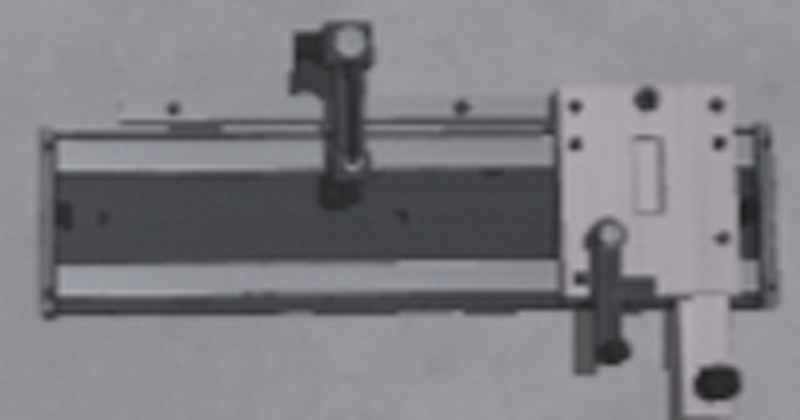

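View pics/m3.png

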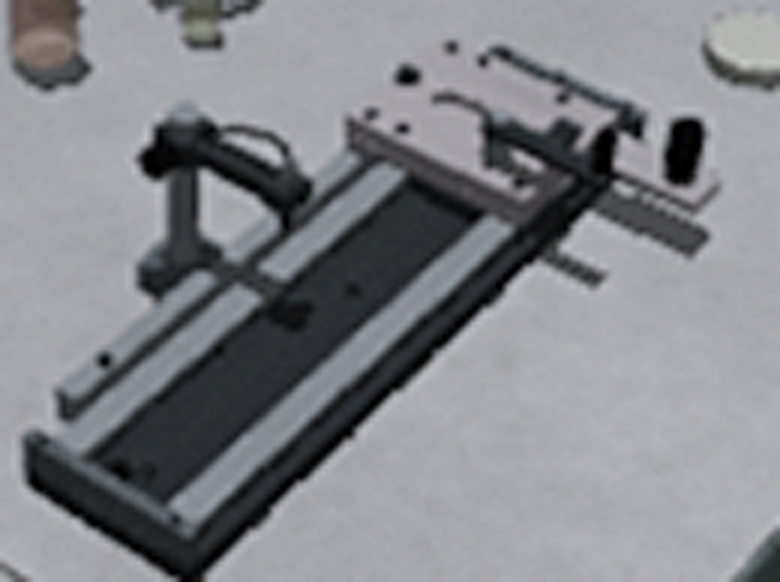

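```bash
cat > h.py <<'E'
import cv2,numpy as np
from scipy.spatial.transform import Rotation as R
def cam(s):
    f=s["frame"].shape[0]/2/np.tan(np.radians(s["fov_y"])/2)
    return dict(f=f,c=np.array([s["cx"],s["cy"]]),e=np.array(s["eye"]),R=R.from_quat(s["orientation"]).as_matrix())
def proj(c,P):
    p=(np.atleast_2d(P)-c["e"])@c["R"]; return c["c"]+c["f"]*np.c_[p[:,0],-p[:,1]]/-p[:,2:3]
def ray(c,uv):
    d=(np.atleast_2d(uv)-c["c"])/c["f"]; return np.c_[d[:,0],-d[:,1],-np.ones(len(d))]@c["R"].T
def cast(c,uv,z):
    d=ray(c,uv); return c["e"]+d*((z-c["e"][2])/d[:,2:3])
def tri(c1,u1,c2,u2):
    d1=ray(c1,u1)[0];d2=ray(c2,u2)[0];A=np.c_[d1,-d2];t,_,_,_=np.linalg.lstsq(A,c2["e"]-c1["e"],rcond=None)
    p=c1["e"]+t[0]*d1;q=c2["e"]+t[1]*d2;return (p+q)/2,np.linalg.norm(p-q)
E
python3 - <<'E'
from station import manip
from h import *
for n,(x0,y0,x1,y1) in (("top",(120,200,180,260)),("scene",(155,262,255,330))):
    s=manip.snapshot(n);c=cam(s);g=cv2.cvtColor(s["frame"],cv2.COLOR_RGB2GRAY)[y0:y1,x0:x1].astype(float)
    k=8;g=cv2.resize(g,None,fx=k,fy=k,interpolation=cv2.INTER_CUBIC);bg=np.median(g);print(n,bg)
    for nm,m in (("bright",g>bg+11),("dark",g<bg-20),("all",(g>bg+11)|(g<bg-20))):
        cs,_=cv2.findContours(m.astype(np.uint8),cv2.RETR_EXTERNAL,cv2.CHAIN_APPROX_NONE)
        for q in cs:
            if cv2.contourArea(q)<8*64: continue
            r=cv2.minAreaRect(q); ctr=(np.array(r[0])+.5)/k-.5+[x0,y0]
            bx=(cv2.boxPoints(r)+.5)/k-.5+[x0,y0]; L=cast(c,bx,0.015)
            e=[L[1]-L[0],L[2]-L[1]];e.sort(key=lambda v:-np.linalg.norm(v))
            print(nm,ctr.round(1),"px",np.round(np.array(r[1])/k,1),"area",cv2.contourArea(q)/64,"xy@15",cast(c,ctr,0.015)[0,:2].round(4),"mm",[round(1e3*np.linalg.norm(v),1) for v in e],"yaw",round(np.degrees(np.arctan2(e[0][1],e[0][0]))%180,1))
    np.save(f"pics/{n}.npy",s["frame"])
E
```

```text
top 152.46000651828945
dark [130.5 248.4] px [ 5.8 15. ] area 39.2734375 xy@15 [0.4531 0.3617] mm [np.float64(34.0), np.float64(13.5)] yaw 159.4
dark [169.5 240.6] px [ 3.1 13.8] area 23.3984375 xy@15 [0.4733 0.273 ] mm [np.float64(31.4), np.float64(7.2)] yaw 161.1
dark [146.4 213.4] px [15.   5.3] area 39.4609375 xy@15 [0.5349 0.3295] mm [np.float64(35.2), np.float64(12.2)] yaw 16.4
all [130.5 248.4] px [ 5.8 15. ] area 39.2734375 xy@15 [0.4531 0.3617] mm [np.float64(34.0), np.float64(13.5)] yaw 159.4
all [169.5 240.6] px [ 3.1 13.8] area 23.3984375 xy@15 [0.4733 0.273 ] mm [np.float64(31.4), np.float64(7.2)] yaw 161.1
all [146.4 213.4] px [15.   5.3] area 39.4609375 xy@15 [0.5349 0.3295] mm [np.float64(35.2), np.float64(12.2)] yaw 16.4
scene 164.3284367006272
dark [251.5 326.3] px [5.9 6.2] area 20.625 xy@15 [0.3495 0.3114] mm [np.float64(11.7), np.float64(10.7)] yaw 131.4
dark [189.7 313.5] px [19.3  7.3] area 80.5078125 xy@15 [0.4516 0.3682] mm [np.float64(39.0), np.float64(13.4)] yaw 148.5
dark [174.1 277.2] px [18.7  9.9] area 144.1484375 xy@15 [0.5324 0.3366] mm [np.float64(39.1), np.float64(22.4)] yaw 29.4
dark [214.8 277.2] px [16.6  6.7] area 58.765625 xy@15 [0.4712 0.2831] mm [np.float64(37.6), np.float64(14.0)] yaw 168.1
all [251.5 326.3] px [5.9 6.2] area 20.625 xy@15 [0.3495 0.3114] mm [np.float64(11.7), np.float64(10.7)] yaw 131.4
all [189.7 313.5] px [19.3  7.3] area 80.5078125 xy@15 [0.4516 0.3682] mm [np.float64(39.0), np.float64(13.4)] yaw 148.5
all [174.1 277.2] px [18.7  9.9] area 144.1484375 xy@15 [0.5324 0.3366] mm [np.float64(39.1), np.float64(22.4)] yaw 29.4
all [214.8 277.2] px [16.6  6.7] area 58.765625 xy@15 [0.4712 0.2831] mm [np.float64(37.6), np.float64(14.0)] yaw 168.1
```

```bash
python3 - <<'E'
from h import *
k=10;rows=[]
for n,cs in (("top",[(146,213),(169,240),(130,248)]),("scene",[(174,277),(214,277),(190,313)])):
    im=np.load(f"pics/{n}.npy")[:,:,::-1];r=[]
    for x,y in cs:
        t=im[y-13:y+13,x-13:x+13]; t=np.clip((t.astype(float)-40)*1.4,0,255).astype(np.uint8)
        t=cv2.resize(t,None,fx=k,fy=k,interpolation=cv2.INTER_NEAREST)
        for i in range(26):
            if (x-13+i)%5==0: cv2.line(t,(i*k+5,0),(i*k+5,8),(0,0,255),1); 
            if (x-13+i)%10==0: cv2.putText(t,str(x-13+i),(i*k-8,20),0,.35,(0,0,255))
            if (y-13+i)%5==0: cv2.line(t,(0,i*k+5),(8,i*k+5),(0,0,255),1)
            if (y-13+i)%10==0: cv2.putText(t,str(y-13+i),(10,i*k+9),0,.35,(0,0,255))
        r.append(t)
    rows.append(np.hstack(r))
cv2.imwrite("pics/m4.png",np.vstack(rows))
E
```

```text
(no output)
```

View pics/m4.png

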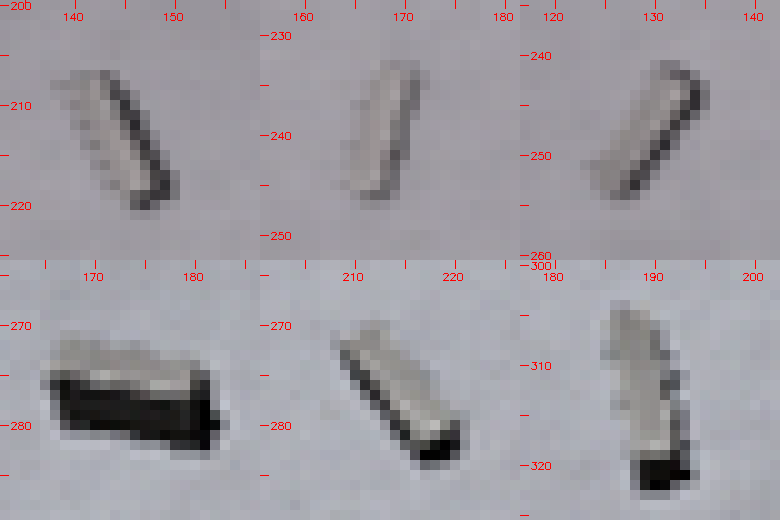

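```bash
python3 - <<'E'
from station import manip
from h import *
t=cam(manip.snapshot("top"));s=cam(manip.snapshot("scene"))
import pickle;pickle.dump((t,s),open("cams.pkl","wb"))
for nm,p in (("A",(.535,.33)),("B",(.473,.275)),("C",(.452,.365))):
    for z in (.01,.014,.02): print(nm,z,(proj(s,[*p,z])-proj(s,[*p,0]))[0].round(1),(proj(t,[*p,z])-proj(t,[*p,0]))[0].round(1))
# top-face corners of A in both views: (end1 far/near)
for nm,u,v in (("A",(143.5,213.0),(174.3,274.5)),("B",(167.2,240.3),(215,276)),("C",(129.6,247.7),(188.8,312.5))):
    P,e=tri(t,u,s,v); print(nm,P.round(4),e.round(4))
# plate features, top
q=lambda u:(np.array(u)+.5)/5-.5+[232,165]
print("pocket",q((648,174)),cast(t,q((648,174)),.038))
print("knobtop",cast(t,q((718,384)),.06)," pivot",cast(t,q((609,234)),.0595),"pin",cast(t,q((613,352)),.08))
k=np.array([q((58,133)),q((760,131)),q((762,305)),q((48,316))])
print(cast(t,k,.03))
E
```

```text
A 0.01 [-0.7 -2.7] [-1.  -0.3]
A 0.014 [-0.9 -3.8] [-1.4 -0.5]
A 0.02 [-1.4 -5.4] [-2.  -0.7]
B 0.01 [-0.3 -2.7] [-0.8 -0.1]
B 0.014 [-0.4 -3.8] [-1.1 -0.1]
B 0.02 [-0.6 -5.4] [-1.6 -0.1]
C 0.01 [-0.6 -2.5] [-1.2  0. ]
C 0.014 [-0.8 -3.5] [-1.7  0. ]
C 0.02 [-1.2 -5.1] [-2.4  0. ]
A [0.5346 0.3345 0.0201] 0.0017
B [0.4743 0.2792 0.0115] 0.0011
C [0.4555 0.366  0.0103] 0.0024
pocket [361.2 199.4] [[ 0.57793586 -0.1652573   0.038     ]]
knobtop [[ 0.48253125 -0.1906167   0.06      ]]  pivot [[ 0.54800617 -0.14242603  0.0595    ]] pin [[ 0.49478692 -0.13943112  0.08      ]]
[[ 0.59081826  0.10560577  0.03      ]
 [ 0.6002523  -0.21921545  0.03      ]
 [ 0.51975537 -0.21941377  0.03      ]
 [ 0.50634519  0.1077805   0.03      ]]
```

```bash
python3 - <<'E'
from h import *
import pickle;t,s=pickle.load(open("cams.pkl","rb"))
k=6;x0,y0,w,h=232,165,160,84
im=np.load("pics/top.npy");g=cv2.cvtColor(im,cv2.COLOR_RGB2GRAY)
def lsd(cam,x0,y0,w,h,z,minl):
    G=cv2.resize((g if cam is t else gs)[y0:y0+h,x0:x0+w],None,fx=k,fy=k,interpolation=cv2.INTER_CUBIC)
    L=cv2.createLineSegmentDetector().detect(G)[0].reshape(-1,2,2)
    for l in L:
        p=(l+.5)/k-.5+[x0,y0]
        if np.linalg.norm(p[1]-p[0])<minl: continue
        P=cast(cam,p,z);d=P[1]-P[0];print(p.round(1).tolist(),"P",P[:,:2].round(4).tolist(),"len",round(1e3*np.linalg.norm(d),1),"ang",round(np.degrees(np.arctan2(d[1],d[0]))%180,2))
print("rails");lsd(t,232,165,112,84,.025,35)
print("plate/pocket");lsd(t,340,175,45,75,.038,6)
gs=cv2.cvtColor(np.load("pics/scene.npy"),cv2.COLOR_RGB2GRAY)
print("block top");lsd(t,130,198,30,30,.02,6)
print("block scene");lsd(s,155,260,38,32,.02,6)
for nm,u,v in (("knob",(717/5+231.6,384/5+164.6),(339.0,145.6)),("pin",(613/5+231.6,351/5+164.6),(325.6,147.0)),("pivot",(609/5+231.6,233/5+164.6),(307.6,144.4))):
    P,e=tri(t,u,s,v);print(nm,P.round(4),e.round(4))
E
```

```text
rails
[[343.4, 216.3], [242.5, 217.7]] P [[0.5391, -0.1271], [0.5299, 0.1055]] len 232.8 ang 92.26
[[286.3, 227.6], [244.0, 227.6]] P [[0.5097, 0.0043], [0.5072, 0.1015]] len 97.3 ang 91.46
[[295.6, 192.6], [242.7, 192.6]] P [[0.5914, -0.0161], [0.5881, 0.1067]] len 122.8 ang 91.54
[[244.0, 198.7], [295.6, 198.6]] P [[0.5739, 0.1034], [0.5775, -0.0163]] len 119.8 ang 91.69
[[243.1, 223.8], [280.4, 223.6]] P [[0.516, 0.1037], [0.5185, 0.0179]] len 85.8 ang 91.67
[[255.2, 188.5], [295.9, 188.2]] P [[0.5984, 0.078], [0.6016, -0.0164]] len 94.4 ang 91.94
[[305.8, 198.2], [342.3, 197.6]] P [[0.579, -0.0399], [0.5826, -0.1246]] len 84.7 ang 92.46
[[280.0, 223.2], [315.9, 222.8]] P [[0.5193, 0.0189], [0.5225, -0.0637]] len 82.6 ang 92.22
plate/pocket
[[379.6, 216.3], [378.9, 197.8]] P [[0.5402, -0.2071], [0.5827, -0.2058]] len 42.6 ang 1.74
[[346.8, 226.5], [339.7, 226.6]] P [[0.5151, -0.1322], [0.5145, -0.1161]] len 16.2 ang 92.37
[[384.3, 226.5], [377.8, 226.6]] P [[0.5173, -0.2177], [0.5166, -0.2029]] len 14.8 ang 92.83
[[371.4, 237.9], [378.7, 237.5]] P [[0.4907, -0.1881], [0.4919, -0.2
[... 1025 characters left out ...]
 len 40.7 ang 0.4
[[364.5, 192.4], [364.9, 206.8]] P [[0.5943, -0.1729], [0.5612, -0.1736]] len 33.1 ang 1.29
[[362.9, 199.7], [362.5, 193.2]] P [[0.5774, -0.1691], [0.5922, -0.1683]] len 14.9 ang 3.07
block top
[[146.6, 211.4], [150.1, 218.3]] P [[0.5391, 0.3281], [0.5233, 0.3191]] len 18.1 ang 29.79
[[147.8, 217.7], [142.5, 207.2]] P [[0.5246, 0.3246], [0.5486, 0.338]] len 27.5 ang 29.18
block scene
[[177.6, 281.8], [166.9, 280.3]] P [[0.5164, 0.3405], [0.5348, 0.3521]] len 21.7 ang 32.21
[[166.5, 275.1], [176.8, 277.2]] P [[0.5444, 0.3451], [0.5255, 0.3347]] len 21.6 ang 28.76
knob [ 0.4829 -0.1888  0.064 ] 0.0011
pin [ 0.4953 -0.1388  0.0824] 0.0004
pivot [ 0.5488 -0.1417  0.0614] 0.0012
```

```bash
cat >> h.py <<'E'
def Q(deg): a=np.radians(deg)/2; return np.array([np.cos(a),np.sin(a),0,0])
def show(m,tag=""):
    s=m.state();print(tag,"t",round(s["time_s"],2),"p",np.round(s["eef_pos"],4),"F",np.round(s["contact_force"],1),"gap",round(s["finger_gap"],4),"grip",round(s["grip_force"],1));return s
E
python3 - <<'E'
from station import manip
from h import *
P=np.array([.5344,.335]);q=Q(29.2)
manip.move_ptp([*P,.2],q);s=show(manip)
manip.move_gripper(.045)
manip.servo_line([*P,.03],v=.15);s=show(manip)
manip.servo_line([*P,.0085],v=.05);s=show(manip,"down")
E
```

```text
t 3.73 p [0.5349 0.3344 0.2   ] F [ 0.1  1.2 -1. ] gap 0.0881 grip 0.0
 t 5.78 p [0.5353 0.3355 0.0312] F [-0.1 -0.9 -0.1] gap 0.0453 grip 0.0
down t 6.37 p [0.5341 0.3348 0.008 ] F [-0.5 -0.6  0.8] gap 0.0452 grip 0.0
```

```bash
python3 - <<'E'
from station import manip
from h import *
manip.move_gripper(0);s=show(manip,"grip")
manip.servo_line([.5344,.335,.12],v=.15);s=show(manip,"lift")
manip.move_ptp([.578,-.1655,.12],Q(1.9));s=show(manip,"over")
manip.servo_line([.578,-.1655,.060],v=.1);manip.dwell(.2);s=show(manip,"low")
a=manip.snapshot("top");b=manip.snapshot("scene")
np.save("pics/top2.npy",a["frame"]);np.save("pics/scene2.npy",b["frame"])
f=lambda im,x,y:cv2.resize(im["frame"][y:y+60,x:x+64,::-1],None,fx=6,fy=6,interpolation=cv2.INTER_CUBIC)
cv2.imwrite("pics/m5.png",np.hstack([f(a,330,170),f(b,280,110)]))
E
```

```text
grip t 7.0 p [0.5345 0.335  0.0087] F [-0.7  0.1  1.1] gap 0.0085 grip 30.0
lift t 7.89 p [0.5336 0.3346 0.1189] F [ 0.2 -0.4 -0.5] gap 0.0084 grip 30.0
over t 9.72 p [ 0.5783 -0.1645  0.1199] F [-0.5  0.3 -0.1] gap 0.0082 grip 30.0
low t 10.67 p [ 0.5788 -0.1658  0.061 ] F [-0.6  0.  -0.1] gap 0.0086 grip 30.0
```

View pics/m5.png

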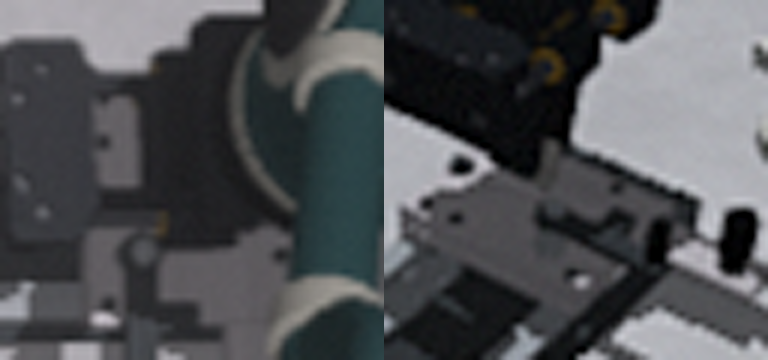

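```bash
python3 - <<'E'
from station import manip
from h import *
import pickle;t,sc=pickle.load(open("cams.pkl","rb"))
p=manip.state()["eef_pos"];b=p[2]-.0085;print(proj(sc,[[.5635,-.1705,b],[.5635,-.1615,b],[.5635,-.1705,b+.02],[.5635,-.1615,b+.02]]).round(1).tolist())
manip.servo_line([.578,-.1655,.049],v=.05)
for z in np.arange(.047,.0385,-.0015):
    manip.servo_line([.578,-.1655,z],v=.02);s=show(manip,f"{z:.4f}")
    if s["contact_force"][2]>8 or np.abs(s["contact_force"][:2]).max()>10: break
E
```

```text
[[309.1, 139.9], [307.2, 141.5], [310.0, 133.9], [308.0, 135.4]]
0.0470 t 11.38 p [ 0.578  -0.1655  0.0469] F [-0.3 -0.  -0.1] gap 0.009 grip 30.0
0.0455 t 11.63 p [ 0.578  -0.1655  0.0455] F [ 0.5 -0.5 -0.2] gap 0.0084 grip 30.0
0.0440 t 11.88 p [ 0.5779 -0.1655  0.0439] F [-0.5 -1.1 -0.8] gap 0.0086 grip 30.0
0.0425 t 12.13 p [ 0.5779 -0.1655  0.0423] F [ 0.  -0.  -0.5] gap 0.0084 grip 30.0
0.0410 t 12.38 p [ 0.5779 -0.1655  0.0408] F [ 0.3  1.2 -1.7] gap 0.0086 grip 30.0
0.0395 t 12.63 p [ 0.5781 -0.1656  0.0406] F [-2.4 -0.2  6.5] gap 0.0089 grip 30.0
```

```bash
python3 - <<'E'
from station import manip
from h import *
manip.move_gripper(.022);s=show(manip,"open")
manip.servo_line([.578,-.1655,.10],v=.12);show(manip,"up")
piv=np.array([.548,-.1422]);n=np.array([np.cos(np.radians(-43.1)),np.sin(np.radians(-43.1))])
def T(c,off):
    h=np.radians(-88.1)-c; return piv+.052*np.array([np.cos(h),np.sin(h)])-off*n
a=T(1.75,.028)
manip.move_ptp([*a,.12],Q(-43.1));show(manip,"near")
manip.move_gripper(0)
x=manip.snapshot("top");y=manip.snapshot("scene")
f=lambda im,x,y:cv2.resize(im["frame"][y:y+60,x:x+64,::-1],None,fx=6,fy=6,interpolation=cv2.INTER_CUBIC)
cv2.imwrite("pics/m6.png",np.hstack([f(x,330,170),f(y,280,110)]))
manip.servo_line([*a,.067],v=.1);show(manip,"down")
for c in (1.7,1.45,1.2,.95):
    manip.servo_line([*T(c,.014),.067],v=.05);show(manip,f"c{c}")
E
```

```text
open t 13.03 p [ 0.5779 -0.1655  0.0393] F [-0.1 -1.1  0.9] gap 0.0219 grip 0.0
up t 13.69 p [ 0.5777 -0.1654  0.0998] F [ 0.5 -0.1 -0.8] gap 0.0223 grip 0.0
near t 14.49 p [ 0.4761 -0.1155  0.1195] F [ 0.1 -0.3 -0.3] gap 0.0224 grip 0.0
down t 15.75 p [ 0.4763 -0.1156  0.0671] F [0.3 0.3 0.7] gap 0.0002 grip 0.0
c1.7 t 16.22 p [ 0.4864 -0.128   0.0672] F [-0.3 -0.   0.3] gap 0.0002 grip 0.0
c1.45 t 16.62 p [ 0.4864 -0.141   0.0669] F [0.8 0.7 0.2] gap 0.0003 grip 0.0
c1.2 t 17.03 p [ 0.4905 -0.1535  0.0671] F [ 0.3  0.4 -0.4] gap 0.0005 grip 0.0
c0.95 t 17.44 p [ 0.4971 -0.1647  0.0672] F [ 0.4  0.3 -1.2] gap 0.0004 grip 0.0
```

View pics/m6.png

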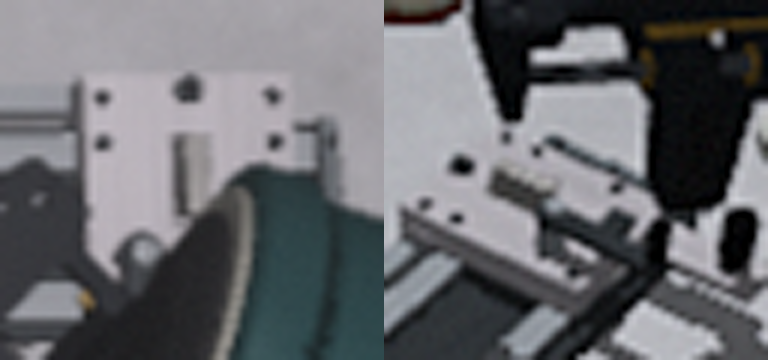

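```bash
python3 - <<'E'
from station import manip
from h import *
piv=np.array([.548,-.1422]);n=np.array([np.cos(np.radians(-43.1)),np.sin(np.radians(-43.1))])
def T(c,off):
    h=np.radians(-88.1)-c; return piv+.052*np.array([np.cos(h),np.sin(h)])-off*n
for c,o in ((.7,14),(.45,14),(.2,14),(0.05,14),(0,14),(0,12.5),(0,11),(0,9.5),(0,8)):
    manip.servo_line([*T(c,o/1e3),.067],v=.04);s=show(manip,f"c{c},{o}")
    if np.linalg.norm(s["contact_force"][:2])>5: break
p=s["eef_pos"][:2]-.012*n
manip.servo_line([*p,.067],v=.05);manip.servo_line([*p,.14],v=.12)
manip.move_ptp([.40,-.12,.20],Q(1.9));show(manip)
x=manip.snapshot("top");y=manip.snapshot("scene")
np.save("pics/top3.npy",x["frame"]);np.save("pics/scene3.npy",y["frame"])
f=lambda im,x,y,w:cv2.resize(im["frame"][y:y+w*3//4,x:x+w,::-1],(400,300),interpolation=cv2.INTER_CUBIC)
cv2.imwrite("pics/m7.png",np.vstack([np.hstack([f(x,330,175,80),f(y,275,110,80)]),np.hstack([f(x,270,160,60),f(y,235,135,60)])]))
E
```

```text
c0.7,14 t 17.92 p [ 0.506  -0.1737  0.0671] F [-0.8  0.3  0.8] gap 0.0006 grip 0.0
c0.45,14 t 18.39 p [ 0.5172 -0.1803  0.0671] F [-0.9  0.6  0.9] gap 0.0003 grip 0.0
c0.2,14 t 18.87 p [ 0.5296 -0.184   0.0671] F [ 0.3 -0.3  0.3] gap 0.0005 grip 0.0
c0.05,14 t 19.21 p [ 0.5373 -0.1847  0.0671] F [ 0.6 -0.4  1.1] gap 0.0002 grip 0.0
c0,14 t 19.46 p [ 0.5397 -0.1846  0.067 ] F [ 1.  -0.2  0.6] gap 0.0006 grip 0.0
c0,12.5 t 19.71 p [ 0.5406 -0.1855  0.067 ] F [-0.6  1.3  0.2] gap 0.0002 grip 0.4
c0,11 t 19.96 p [ 0.5414 -0.1867  0.0669] F [-0.4  1.4  1.5] gap 0.0006 grip 1.0
c0,9.5 t 20.21 p [ 0.5417 -0.1877  0.0667] F [-5.8  0.7  2.8] gap 0.0004 grip 2.2
 t 22.13 p [ 0.4001 -0.1201  0.1995] F [-0.2 -0.1 -0.4] gap 0.0001 grip 0.0
```

View pics/m7.png

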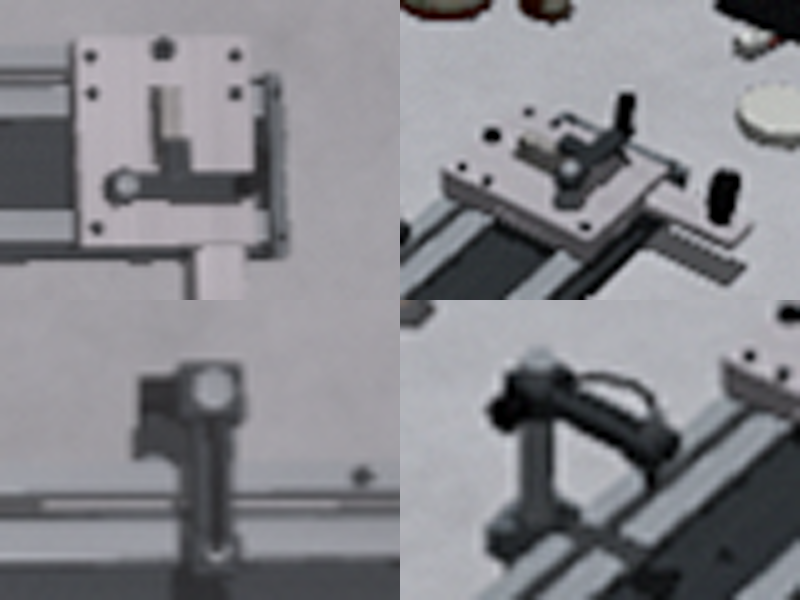

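```bash
python3 - <<'E'
from station import manip
from h import *
import pickle;t,sc=pickle.load(open("cams.pkl","rb"))
print("probe",cast(t,(302.3,197),.075),cast(t,(302,173.3),.105))
K=np.array([.4839,-.1936]);q=Q(1.9)
manip.move_gripper(.05)
manip.move_ptp([*K,.11],q);show(manip)
manip.servo_line([*K,.038],v=.1);show(manip,"down")
manip.move_gripper(0);s=show(manip,"grip")
u=np.array([-.0332,.9994])
for d in (.01,.06,.118):
    manip.servo_line([*(K+d*u),.038],v=.06);s=show(manip,f"d{d}")
    if np.abs(s["contact_force"]).max()>12: break
E
```

```text
probe [[ 0.57557808 -0.02607611  0.075     ]] [[ 0.62331933 -0.02142032  0.105     ]]
 t 23.71 p [ 0.4833 -0.1933  0.1098] F [ 0.  -0.3  0.3] gap 0.0498 grip 0.0
down t 24.57 p [ 0.4845 -0.1938  0.0387] F [-0.   0.1 -0.4] gap 0.0503 grip 0.0
grip t 25.2 p [ 0.4842 -0.194   0.0383] F [-0.4 -1.6  1.9] gap 0.015 grip 30.0
d0.01 t 25.52 p [ 0.4838 -0.183   0.0383] F [-0.3  1.7  4.5] gap 0.0151 grip 30.0
d0.06 t 26.5 p [ 0.4821 -0.1318  0.0383] F [-0.3 -0.2  6.4] gap 0.0152 grip 30.0
d0.118 t 27.62 p [ 0.4802 -0.0739  0.0383] F [ 1.1 -0.5  5.9] gap 0.0152 grip 30.0
```

```bash
python3 - <<'E'
from station import manip
from h import *
K=np.array([.4839,-.1936]);u=np.array([-.0332,.9994])
manip.servo_line([*(K+.128*u),.038],v=.04)
log=[]
for d in np.arange(.129,.165,.0008):
    manip.servo_line([*(K+d*u),.038],v=.02)
    F=[];p=[]
    for _ in range(4): manip.dwell(.03);s=manip.state();F.append(s["contact_force"][1]);p.append(s["eef_pos"][1])
    log.append((round(d*1e3,1),round(np.mean(F),1),round(1e3*np.mean(p),1)))
    if np.mean(F)<-4.5: break
print(log);show(manip)
E
```

```text
[(np.float64(129.0), np.float64(-0.9), np.float64(-63.1)), (np.float64(129.8), np.float64(-0.8), np.float64(-62.4)), (np.float64(130.6), np.float64(-0.9), np.float64(-61.6)), (np.float64(131.4), np.float64(-0.9), np.float64(-60.9)), (np.float64(132.2), np.float64(-1.1), np.float64(-60.1)), (np.float64(133.0), np.float64(-0.9), np.float64(-59.2)), (np.float64(133.8), np.float64(-0.5), np.float64(-58.4)), (np.float64(134.6), np.float64(0.3), np.float64(-57.4)), (np.float64(135.4), np.float64(0.5), np.float64(-56.4)), (np.float64(136.2), np.float64(2.5), np.float64(-55.3)), (np.float64(137.0), np.float64(3.7), np.float64(-54.2)), (np.float64(137.8), np.float64(5.6), np.float64(-52.8)), (np.float64(138.6), np.float64(3.3), np.float64(-52.6)), (np.float64(139.4), np.float64(0.8), np.float64(-52.4)), (np.float64(140.2), np.float64(-1.7), np.float64(-52.2)), (np.float64(141.0), np.float64(-3.8), np.float64(-52.0)), (np.float64(141.8), np.float64(-6.3), np.float64(-51.8))]
 t 34.53 p [ 0.4795 -0.0518  0.0383] F [ 0.3 -6.6  4.9] gap 0.0151 grip 30.0
```

```bash
python3 - <<'E'
from station import manip
from h import *
K=np.array([.4839,-.1936]);u=np.array([-.0332,.9994])
manip.servo_line([*(K+.1397*u),.038],v=.02);manip.dwell(.8)
for _ in range(4): manip.dwell(.05);show(manip)
y=manip.snapshot("scene");x=manip.snapshot("top")
f=lambda im,x,y,w:cv2.resize(im["frame"][y:y+w*3//4,x:x+w,::-1],(400,300),interpolation=cv2.INTER_CUBIC)
cv2.imwrite("pics/m8.png",np.hstack([f(y,220,125,110),f(x,260,155,110)]))
E
```

```text
t 35.64 p [ 0.4796 -0.0524  0.0383] F [1.4 0.5 5.9] gap 0.0151 grip 30.0
 t 35.69 p [ 0.4795 -0.0524  0.0383] F [0.5 0.7 6.7] gap 0.0147 grip 30.0
 t 35.74 p [ 0.4796 -0.0524  0.0383] F [ 0.7 -0.4  5.2] gap 0.015 grip 30.0
 t 35.79 p [ 0.4796 -0.0524  0.0383] F [0.3 0.3 5.7] gap 0.0144 grip 30.0
```

View pics/m8.png

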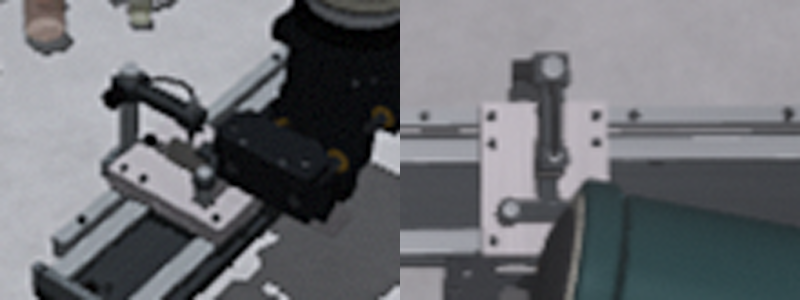

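The block sits under the probe with the clamp still shut. The shuttle is at rest in the notch, with almost no force on the knob along the rails.

```bash
python3 -c "
from station import manip
print(manip.finish_job())"
```

```text
the job is handed in; nothing more can be done
None
```

The job is handed in at about 36 s of the 67 s allowed: the tallest block is fully home and clamped, and the shuttle is at rest in the notch with the knob still gripped; the two lower blocks were not touched.

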